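# Close the cover of the parts washer's strainer pot

### The arm

A 6-joint arm with a two-finger parallel gripper is mounted at the origin on the work surface. World frame = base frame: x ahead of the robot, y to its left, z up, the work surface at z = 0. Lengths are in mm, angles in rad, forces in N, time in s.
With the tool pointing down it reaches from about 250 to 775 mm from the base axis. Payload 8.9 kg.
Tool frame: the origin (TCP) lies on the mounting face of the last link; the fingertips stand ahead of it and the grasp point (between the pads) lies 155 mm ahead of it (r.nose_length is the z of the fingertips in the tool frame, in mm); z points along the fingers, y is the line along which they close (so a half turn about z gives the same grasp; the last joint's range is limited). The gripper opens to 85 mm and grips with 20 to 120 N. Pads are 22 mm wide; open, the fingers measure 114 mm over their backs; the gripper's body (76 mm by 85 mm) begins 54 mm behind the grasp point. The pads swing forward as they close: fully open they stand 13 mm farther back than shut.
Start: joints at [-1.345, 0.291, -0.153, 1.127, 0, 1.431], TCP at [187.302, -490.451, 404.705] pointing down, gripper open.
Joint ranges: [-2.52, 2.52], [-0.91, 1.74], [-1.3, 1.37], [-1.96, 2.02], [-1.52, 1.47], [-3.14, 3.14]. Speed limits (rad/s): [2.22, 2.22, 2.79, 3.14, 3.14, 3.14].

### API

Orientations are given as [roll, pitch, yaw] about the fixed x, y, z axes, in that order (R = Rz(yaw) Ry(pitch) Rx(roll)).
In Python, from rig import r, eyes, find_in, cut_out, place_of gives the robot as it stands. Calls block until the motion is done:
- r.move_pose(position, orientation): joint-space move of the TCP to a pose.
- r.move_l(position, rotation=None, max_speed=150, max_force=None): straight line of the TCP; rotation=None keeps the orientation; max_speed is the mean speed in mm/s. With max_force (N) it stops when the force on the tool has changed by that much, and returns True; else False.
- r.movej(angles): joint-space move.
- r.grip(opening, strength=None): finger opening in mm; strength is the grip in N (None keeps the last); returns when the fingers have stopped.
- r.pause(seconds).
- r.ik(position, orientation): joint angles nearest the present ones, or None.
- r.state(): the state.
- eyes.capture(name): name is "scene" or "top"; returns the picture (480x640x3 uint8, red, green, blue); there is no depth.
- eyes.camera_params(name): a dict with "mtx" (3x3 intrinsics, pixels), "R" (3x3) and "t" (3): a world point X has camera coordinates R X + t. Camera axes: x right, y down, z forward; pixel columns grow to the right and rows downward; lengths in mm; the calibration is good to about 2 mm. A picture is of the moment at which its call begins. camera_params takes no time and is no camera call.
A pose or a line that the arm cannot do raises r.Unreachable and nothing moves.
- r.close_job(): hands the job in; it is judged then, once.
Trained networks look in the newest picture that a camera, given by its name, has taken for a name from the list of things; names that differ only in an ending like _2 or _b are one class to them, and where a whole thing is asked for, a point or a joint stands for the part that bears it (a point fixed in the world has none). Each returns a list of dicts, best first, with "p" (0 to 1); they miss things now and then, are a little off and sometimes report something else, mostly with a low value. They report only what shows in the picture. A call takes as long as a camera call.
- find_in(camera, name): "rect" ([left, top, right, bottom] in pixels, round what is visible of it).
- cut_out(camera, name): "pixels" (480x640 bool, what is visible of it) and "rect" ([left, top, right, bottom] in pixels, round what is visible of it).
- place_of(camera, name): "location" ([column, row] in pixels: a listed point, or the origin of a listed thing).
The state is a dict: "clock": time; "qpos": joint angles; "joint_velocities": joint speeds; "effort": joint torques, N m; "ee_pos": TCP position; "tool_rot": TCP orientation; "contact_force": force on the tool from outside, world axes, zero at the start; "ft_torque": the same for the moment, N m; "width": finger opening in mm; "grasp_force": force on a finger pad.
Only numpy, scipy, OpenCV 4.12 (cv2) and the standard library are available. Lean on these libraries where they do the work, as an engineer would, in place of code of your own. Each camera call takes 0.05 s, during which the arm holds its last target. There are 200 camera calls.

### The job

The cover of the parts-washer strainer pot is back on with its four hand knobs barely started. Pull it down evenly: go round the knobs crosswise (each next one diagonally opposite) and run all four down just snug on the gasket, then go round crosswise again and turn each until the cover bottoms and the knob is firmly hand-tight, without forcing any. Leave the things lying round the pot where they are.

Things in the scene. Friction and masses are not known exactly. Their poses are not given: they have to be found in the camera images.
- pot: Blue cast strainer pot on the bench: 150 mm square foot, round bowl, 180 mm square flange whose top is 102 mm up; brass pipe unions on its two y sides. Origin: centre of the underside, z up, x and y along the flange sides. Fixed. Four 10 mm studs stand at x, y = +-60 mm; their ends show in the knobs' tops.
- cover: Aluminium cover plate 180 x 180 x 10 mm on the gasket, studs through its corners. Origin: centre of its underside, z up. Starts 108 mm above the bench, loose; it goes straight down or tilts as knobs pull. It bottoms hard on hidden steel sleeves round the studs, 1.2 to 2.4 mm below its start height (not known beforehand), after which a knob's torque climbs by some 0.9 N m per rad.
- gasket: Black rubber frame gasket 178 mm square between flange and cover, its top 108 mm above the bench when free. Origin: centre of its top. Each side gives about 1 mm per 9 N. Seen only as a dark line under the cover's edge.
- clamp_a: Knob at the pot's +x +y corner (b and d neighbour it, c is diagonally opposite): 28 mm washer and black knob moving as one along the stud. Origin: on the stud's axis, washer underside; z up. Knob head: 40 mm diameter, 18 to 40 mm above the origin, 24 mm neck below it. Starts 0.3 to 1 mm above the cover.
- hold_a (a point): Middle of knob a's rubber grip, 30 mm above body clamp_a's origin. Clockwise from above tightens: down 1.91 mm per rad; it stays where it is let go. Free, it takes 0.48 N m moving (about 0.4 read just after a stop); every 100 N on the cover adds 0.19. Snug: 0.02 to 0.06 over free. Hand-tight: 0.17 to 0.3 over free. Forced: 0.42 over. The grip winds up 0.2 rad per N m.
- clamp_b: Knob at the pot's +x -y corner (a and c neighbour it, d is diagonally opposite): 28 mm washer and black knob moving as one along the stud. Origin: on the stud's axis, washer underside; z up. Knob head: 40 mm diameter, 18 to 40 mm above the origin, 24 mm neck below it. Starts 0.3 to 1 mm above the cover.
- hold_b (a point): Middle of knob b's rubber grip, 30 mm above body clamp_b's origin. Clockwise from above tightens: down 1.91 mm per rad; it stays where it is let go. Free, it takes 0.48 N m moving (about 0.4 read just after a stop); every 100 N on the cover adds 0.19. Snug: 0.02 to 0.06 over free. Hand-tight: 0.17 to 0.3 over free. Forced: 0.42 over. The grip winds up 0.2 rad per N m.
- clamp_c: Knob at the pot's -x -y corner (b and d neighbour it, a is diagonally opposite): 28 mm washer and black knob moving as one along the stud. Origin: on the stud's axis, washer underside; z up. Knob head: 40 mm diameter, 18 to 40 mm above the origin, 24 mm neck below it. Starts 0.3 to 1 mm above the cover.
- hold_c (a point): Middle of knob c's rubber grip, 30 mm above body clamp_c's origin. Clockwise from above tightens: down 1.91 mm per rad; it stays where it is let go. Free, it takes 0.48 N m moving (about 0.4 read just after a stop); every 100 N on the cover adds 0.19. Snug: 0.02 to 0.06 over free. Hand-tight: 0.17 to 0.3 over free. Forced: 0.42 over. The grip winds up 0.2 rad per N m.
- clamp_d: Knob at the pot's -x +y corner (a and c neighbour it, b is diagonally opposite): 28 mm washer and black knob moving as one along the stud. Origin: on the stud's axis, washer underside; z up. Knob head: 40 mm diameter, 18 to 40 mm above the origin, 24 mm neck below it. Starts 0.3 to 1 mm above the cover.
- hold_d (a point): Middle of knob d's rubber grip, 30 mm above body clamp_d's origin. Clockwise from above tightens: down 1.91 mm per rad; it stays where it is let go. Free, it takes 0.48 N m moving (about 0.4 read just after a stop); every 100 N on the cover adds 0.19. Snug: 0.02 to 0.06 over free. Hand-tight: 0.17 to 0.3 over free. Forced: 0.42 over. The grip winds up 0.2 rad per N m.
- jar: Glass jar with metal lid, 60 mm diameter, 85 mm high, standing beside the pot. Origin: centre of its underside. Leave it alone.
- spanner: Steel spanner 190 mm long, 8 mm thick, lying flat on the bench beyond the pot. Origin: middle of its underside. Leave it alone.
- sprocket: Dark steel sprocket ring, 90 mm diameter, 4 mm thick, lying flat beside the pot. Origin: centre of its underside. Leave it alone.

How it is judged (in metres and radians):
On the way, in this order (a step that is already met when the one before it is completed fails the run):
1. two diagonally opposite knobs have been run down (at least about a third of a radian) before either of the others is turned (((distance of each of clamp_a, clamp_c from where it was at the start of the episode above 0.0006 m and distance of each of clamp_b, clamp_d from where it was at the start of the episode below 0.0003 m) or (distance of each of clamp_b, clamp_d from where it was at the start of the episode above 0.0006 m and distance of each of clamp_a, clamp_c from where it was at the start of the episode below 0.0003 m))), for 0.1 s.
2. all four knobs have been run down snug, so that the cover squeezes the gasket with over 16 N, while none of them is tight yet (each presses the cover with under 60 N) (distance of each of clamp_a, clamp_b, clamp_c, clamp_d from where it was at the start of the episode above 0.0006 m and contact force between each of clamp_a, clamp_b, clamp_c, clamp_d and cover below 60 N and contact force between cover and gasket above 16 N), for 0.1 s.
3. two diagonally opposite knobs are tight (over 60 N on the cover) while the other two are not yet (((contact force between each of clamp_a, clamp_c and cover above 60 N and contact force between each of clamp_b, clamp_d and cover below 60 N) or (contact force between each of clamp_b, clamp_d and cover above 60 N and contact force between each of clamp_a, clamp_c and cover below 60 N))), for 0.1 s.
At the end, for the whole second after the job is handed in: All four knobs tight, each pressing the cover with 45 to 220 N, the cover level within 0.3 degrees, jar, spanner and sprocket within 20 mm of where they were (contact force between clamp_a and cover between 45 and 220 N and contact force between clamp_b and cover between 45 and 220 N and contact force between clamp_c and cover between 45 and 220 N and contact force between clamp_d and cover between 45 and 220 N and angle between cover's own z axis and vertical below 0.005 rad and distance of each of jar, spanner, sprocket from where it was at the start of the episode below 0.02 m); the robot touches nothing.
It fails at once if a knob is forced: it presses the cover with over 220 N (contact force between any of clamp_a, clamp_b, clamp_c, clamp_d and cover above 220 N).
It fails at once if the jar, the spanner or the sprocket is moved by over 20 mm (distance of any of jar, spanner, sprocket from where it was at the start of the episode above 0.02 m).
It also fails if it takes over 72 s, if anything falls off the work surface, if the arm or the gripper's body presses on something with over 40 N, if the wrist force passes 120 N, or if a joint passes its speed limit or range.

## Working session

There is one attempt and no reset: what is moved stays moved. The work goes in short steps, each a Python script; the robot and the scene stay as the last script left them, time stands still between calls to the robot, and variables do not carry over. Pictures are saved under pics/ and viewed, at most 10 in all, crops included, and the job is handed in when it is done.

```bash
ls; mkdir -p pics; python3 - <<'E'
from rig import r, eyes, find_in, cut_out, place_of
import cv2, numpy as np
ims=[]
for c in ("scene","top"):
    im=eyes.capture(c); ims.append(im)
    cv2.imwrite(f"pics/{c}0.png",im[:,:,::-1])
    p=eyes.camera_params(c); print(c,np.round(p["mtx"],1).tolist(),np.round(p["R"],3).tolist(),np.round(p["t"],1).tolist())
    for n in ("hold_a","clamp_a","pot","cover","jar","spanner","sprocket"):
        print(n,[(np.round(d["location"],1).tolist(),round(d["p"],2)) for d in place_of(c,n)])
s=r.state();print({k:np.round(v,3).tolist() for k,v in s.items()}, r.nose_length)
E
```

```text
pics
scene [[453.6, 0.0, 314.1], [0.0, 453.6, 241.3], [0.0, 0.0, 1.0]] [[-0.591, 0.807, -0.023], [0.517, 0.356, -0.778], [-0.619, -0.472, -0.628]] [336.4, -229.2, 1234.9]
hold_a [([257.8, 235.7], 0.76), ([277.0, 179.3], 0.73), ([316.0, 208.2], 0.59), ([317.9, 220.9], 0.59), ([216.4, 201.8], 0.56), ([276.1, 195.4], 0.39)]
clamp_a [([227.5, 215.0], 0.95), ([256.5, 247.4], 0.82), ([277.2, 195.4], 0.73), ([315.8, 223.9], 0.64)]
pot [([274.3, 267.1], 0.78), ([241.0, 205.3], 0.17)]
cover [([267.4, 223.8], 0.84), ([315.4, 222.4], 0.5)]
jar []
spanner [([199.8, 318.6], 0.67)]
sprocket [([346.0, 347.2], 0.85)]
top [[476.6, 0.0, 316.8], [0.0, 476.6, 246.3], [0.0, 0.0, 1.0]] [[0.091, -0.996, -0.005], [-0.966, -0.087, -0.244], [0.242, 0.027, -0.97]] [0.9, 638.2, 943.3]
hold_a [([421.4, 243.7], 0.83), ([346.4, 280.8], 0.72), ([406.8, 305.9], 0.65), ([365.7, 228.3], 0.61)]
clamp_a [([419.7, 251.6], 0.93), ([345.7, 279.3], 0.83), ([363.9, 231.0], 0.8), ([399.7, 306.9], 0.61)]
pot [([376.8, 278.9], 0.61)]
cover [([383.4, 265.6], 0.63), ([404.1, 301.1], 0.5)]
jar [([460.3, 340.2], 0.68)]
spanner [([389.6, 203.6], 0.83)]
sprocket [([280.4, 233.1], 0.8), ([381.2, 268.0], 0.19)]
{'clock': 0.8, 'qpos': [-1.345, 0.291, -0.153, 1.127, -0.0, 1.431], 'joint_velocities': [-0.001, 0.002, -0.001, 0.0, -0.001, 0.0], 'effort': [0.002, -53.697, 33.164, 0.001, 0.0, -0.0], 'ee_pos': [187.304, -490.451, 404.715], 'tool_rot': [3.142, 0.0, 0.365], 'contact_force': [-0.521, 0.025, -0.418], 'ft_torque': [0.0, 0.038, 0.001], 'grasp_force': 0.0, 'width': 85.297} 173.4
```

View pics/top0.png

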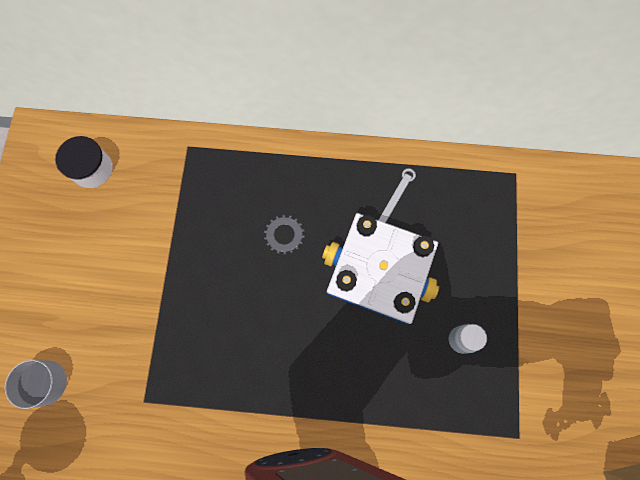

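View pics/scene0.png

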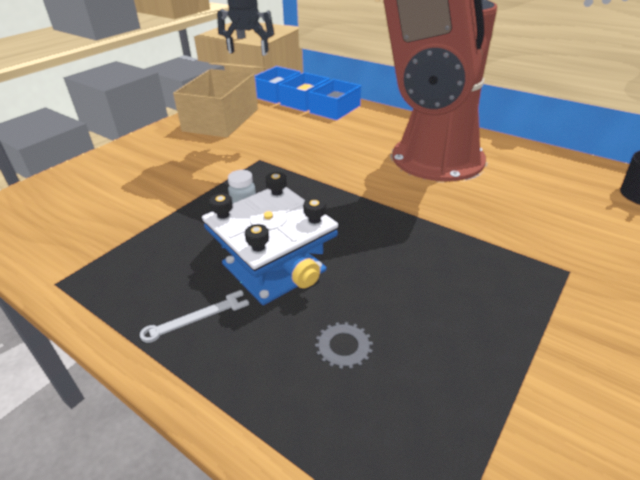

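The top view shows the pot with its knobs at about (367,224), (425,245), (405,302) and (347,280). The brass unions are left and right, so pot ±y runs roughly along world ±y. The jar is at (467,338), the spanner at (398,195) and the sprocket at (284,234). The scene view agrees. Next I fit the pose.

```bash
cat > h.py <<'E'
from rig import r, eyes, find_in, cut_out, place_of
import numpy as np
from scipy.optimize import least_squares
SG=dict(a=(60,60),b=(60,-60),c=(-60,-60),d=(-60,60))
def proj(c,X):
    p=eyes.camera_params(c); q=(np.asarray(X)@np.array(p["R"]).T+p["t"])@np.array(p["mtx"]).T
    return q[:,:2]/q[:,2:]
def pts(v,z=148.6):
    c,s=np.cos(v[2]),np.sin(v[2]); 
    return np.array([[v[0]+c*x-s*y,v[1]+s*x+c*y,z] for x,y in SG.values()])
E
python3 - <<'E'
from h import *
obs={"top":[[367,224],[425,245],[405,302],[347,280]]}
# knob tops (z 158.6) from my own view of picture + network hold points (z 148.6)
net={"top":[[365.7,228.3],[421.4,243.7],[406.8,305.9],[346.4,280.8]]}
sc=[[257.8,235.7],[216.4,201.8],[277,179.3],[317,212]]
def res(v,w):
    o=[]
    if 't' in w:o.append(proj("top",pts(v,158.6))-obs["top"])
    if 'n' in w:o.append(proj("top",pts(v))-net["top"])
    if 's' in w:o.append(proj("scene",pts(v))-sc)
    return np.concatenate(o).ravel()
for w in ('t','n','s','ts','tns'):
    f=least_squares(res,[500,-100,-0.3],args=(w,),loss='soft_l1'); print(w,f.x.round(3),f.cost.round(1),f.fun.round(1).tolist())
# circle-fit check: segment knobs
for c in("top","scene"):
    eyes.capture(c)
    print(c,[(np.round(d["rect"]).tolist(),round(d["p"],2),np.round(np.argwhere(d["pixels"]).mean(0)[::-1],1).tolist()) for d in cut_out(c,"clamp_a")])
E
```

```text
t [595.733 -80.913 -31.69 ] 0.4 [0.3, 0.3, -0.3, 0.1, 0.5, -0.2, -0.4, -0.2]
n [ 5.94554e+02 -8.05790e+01 -2.31000e-01] 6.7 [-0.7, -1.3, 1.1, 1.6, -0.8, -3.6, 0.5, 2.1]
s [ 5.97855e+02 -7.61680e+01 -2.82000e-01] 10.3 [-0.3, -0.3, 5.6, 1.7, 0.3, 1.8, -1.6, -3.4]
ts [ 5.95574e+02 -7.99940e+01 -2.76000e-01] 12.5 [-0.1, 0.3, -0.7, 0.2, -0.1, -0.1, -0.9, -0.3, -0.9, -1.8, 4.9, 0.6, -0.7, 0.7, -2.5, -4.8]
tns [ 5.95315e+02 -8.01600e+01 -2.66000e-01] 21.3 [-0.4, 0.6, -0.9, -0.0, 0.4, -0.1, -0.7, 0.3, 0.4, -2.3, 1.7, 2.5, -2.3, -3.3, -0.3, 0.4, -0.3, -1.9, 4.8, 0.8, -1.2, 0.6, -2.4, -5.2]
top [([337.0, 267.0, 357.0, 292.0], 0.86, [345.6, 280.6]), ([409.0, 238.0, 435.0, 259.0], 0.64, [422.5, 246.1]), ([357.0, 217.0, 378.0, 237.0], 0.63, [365.3, 225.8]), ([395.0, 294.0, 417.0, 314.0], 0.57, [403.9, 302.5])]
scene [([264.0, 168.0, 286.0, 197.0], 0.97, [276.0, 183.3]), ([304.0, 200.0, 329.0, 226.0], 0.9, [314.2, 210.7]), ([246.0, 226.0, 271.0, 251.0], 0.72, [257.3, 237.6]), ([211.0, 192.0, 229.0, 222.0], 0.55, [221.7, 206.3])]
```

```bash
cat >> h.py <<'E'
POSE=[595.6,-80.3,-0.275]
P=dict(zip("abcd",pts(POSE)))
ZH=345.
def hover(k,q6,dz=0):
    x,y,z=P[k]; yaw=np.arctan2(y,x)-q6+np.pi
    yaw=(yaw+np.pi)%(2*np.pi)-np.pi
    r.move_pose([x,y,ZH],[np.pi,0,yaw]); return yaw
def tq():
    s=r.state(); return s["ft_torque"][2],np.round(s["contact_force"],1).tolist(),round(s["clock"],2)
def take(k,q6,z=303.5,open_=60,strength=60):
    r.grip(open_) if abs(r.state()["width"]-open_)>3 else None
    yaw=hover(k,q6); x,y,_=P[k]
    r.move_l([x,y,z],max_speed=100); t0=tq(); r.grip(30,strength)
    s=r.state(); print(k,"gripped w",round(s["width"],1),"q6",round(s["qpos"][5],2),"before",t0,"after",tq()); return yaw,z
def step(k,yaw,z,d,sp=60):
    x,y,_=P[k]; yaw-=d; z-=1.91*d
    r.move_l([x,y,z],[np.pi,0,yaw],max_speed=sp); return yaw,z
def leave(k):
    r.grip(60); s=r.state()["ee_pos"]; r.move_l([s[0],s[1],ZH],max_speed=150)
E
python3 - <<'E'
from h import *
yaw,z=take("a",-1.0)
for i in range(3):
    yaw,z=step("a",yaw,z,.1); print(i,tq(),r.state()["tool_rot"][2]-yaw)
im=eyes.capture("top"); im2=eyes.capture("scene")
import cv2; cv2.imwrite("pics/g.png",np.hstack([im[150:400,250:570],im2[60:310,150:470]])[:,:,::-1])
E
```

```text
a gripped w 38.3 q6 -1.11 before (np.float64(-0.019621732189196002), [0.4, -0.8, 0.3], 4.3) after (np.float64(-0.0043425849965511385), [-0.3, -0.9, 5.7], 4.62)
0 (np.float64(0.36017719853267904), [0.1, -1.5, 6.9], 4.88) -0.00020422799685260173
1 (np.float64(0.33168758706295076), [-0.3, -0.6, 6.8], 5.12) -0.0002575284199926031
2 (np.float64(0.29062896260609095), [-1.5, -0.6, 7.0], 5.38) -0.000255611999979255
```

View pics/g.png

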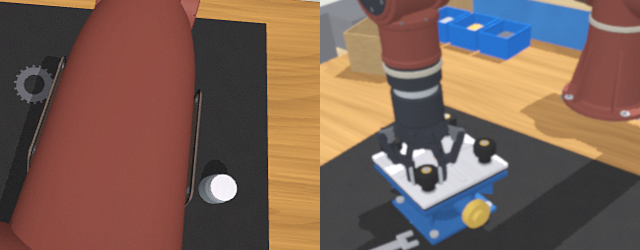

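The gripper holds knob a with little side force. I'll continue, averaging the torque readings.

```bash
cat >> h.py <<'E'
def tm(n=4):
    v=[]
    for _ in range(n): v.append(r.state()["ft_torque"][2]); r.pause(.02)
    return np.round(v,3).tolist()
E
python3 - <<'E'
from h import *
s=r.state(); yaw=s["tool_rot"][2]; z=s["ee_pos"][2]
print(tm())
for i in range(5):
    yaw,z=step("a",yaw,z,.1); print(i,tm(),r.state()["contact_force"][2].round(1), r.state()["grasp_force"].round(1),r.state()["clock"])
E
```

```text
[0.282, 0.309, 0.267, 0.307]Traceback (most recent call last):
  File "<stdin>", line 5, in <module>
AttributeError: 'float' object has no attribute 'round'
```

```bash
python3 - <<'E'
from h import *
s=r.state(); yaw=s["tool_rot"][2]; z=s["ee_pos"][2]
for i in range(4):
    yaw,z=step("a",yaw,z,.1); print(i,tm(),round(float(r.state()["contact_force"][2]),1), r.state()["grasp_force"],r.state()["clock"])
leave("a")
yaw,z=take("c",-1.0,strength=90)
for i in range(8):
    yaw,z=step("c",yaw,z,.1); print(i,tm(),round(float(r.state()["contact_force"][2]),1), r.state()["clock"])
leave("c"); print(r.state()["clock"])
E
```

```text
0 [0.326, 0.324, 0.405, 0.401] -2.9 62.84662127494812 6.175
1 [0.367, 0.336, 0.36, 0.392] -3.7 62.841947078704834 6.4917
2 [0.39, 0.393, 0.333, 0.344] -2.2 62.8460955619812 6.8083
3 [0.38, 0.415, 0.36, 0.397] -2.4 62.847511768341064 7.125
c gripped w 37.9 q6 -1.14 before (np.float64(0.019413956009353306), [-0.4, 0.3, 0.7], 9.27) after (np.float64(0.05747705884660998), [0.8, -1.6, 5.5], 9.6)
0 [0.373, 0.372, 0.363, 0.429] 8.6 9.9167
1 [0.348, 0.342, 0.258, 0.296] 7.9 10.2333
2 [0.333, 0.287, 0.305, 0.314] 8.4 10.55
3 [0.26, 0.365, 0.271, 0.294] 7.1 10.8667
4 [0.305, 0.339, 0.366, 0.341] 7.9 11.1833
5 [0.33, 0.353, 0.346, 0.319] 7.8 11.5
6 [0.255, 0.306, 0.383, 0.408] 8.1 11.8167
7 [0.3, 0.341, 0.344, 0.365] 8.3 12.1333
12.9167
```

```bash
python3 - <<'E'
from h import *
for k in "bd":
    yaw,z=take(k,-1.0,strength=90); m=[];tot=0
    for d in (.2,.2,.1,.1,.1,.1,.1,.1):
        yaw,z=step(k,yaw,z,d); tot+=d; m.append(np.mean(tm(6)))
        if tot>.35 and m[-1]>np.min(m)+.08: break
    print(k,np.round(m,3),round(tot,2),r.state()["contact_force"][2])
    leave(k); print(r.state()["clock"])
E
```

```text
b gripped w 37.7 q6 -1.11 before (np.float64(0.02053094335832769), [0.1, -0.6, 0.8], 14.25) after (np.float64(0.00181110052571033), [-0.8, -1.6, 6.7], 14.58)
b [0.333 0.329 0.32  0.338 0.33  0.302 0.313 0.34 ] 1.0 7.359036237701527
18.375
d gripped w 37.9 q6 -1.13 before (np.float64(0.006421623526171481), [1.1, -0.5, 1.3], 19.9) after (np.float64(-0.009873805152345658), [-0.9, -0.3, 6.0], 20.23)
d [0.292 0.355 0.33  0.323 0.319 0.296 0.313 0.317] 1.0 7.3724063343028705
24.0167
```

```bash
cat >> h.py <<'E'
def tighten(k,free=.32,target=.2,q6=-1.4,maxtot=2.2):
    yaw,z=take(k,q6,z=302.5,strength=100); m=[];tot=0;d=.15
    while tot<maxtot:
        yaw,z=step(k,yaw,z,d); tot+=d; v=np.mean(tm(4)); m.append(v)
        if v>free+target-.06: v=m[-1]=np.mean([v,v,np.mean(tm(8))]) if False else np.mean(tm(6))
        if v>free+target-.02: break
        if v>free+.05: d=.06
    print(k,np.round(m,3),round(tot,2),r.state()["contact_force"][2])
    leave(k); print(r.state()["clock"])
E
python3 - <<'E'
from h import *
tighten("a")
E
```

```text
a gripped w 37.4 q6 -1.51 before (np.float64(-0.04706202874492342), [-0.3, 0.2, -0.4], 25.83) after (np.float64(0.012914183189376437), [1.5, -0.0, 6.1], 26.17)
a [0.35  0.341 0.33  0.409 0.55 ] 0.66 8.124794962699688
28.8417
```

```bash
python3 - <<'E'
from h import *
for k in "cbd": tighten(k)
E
```

```text
c gripped w 37.7 q6 -1.54 before (np.float64(-0.022252597029011566), [0.9, -0.9, -0.4], 30.13) after (np.float64(-0.030173742794990382), [0.4, 0.2, 4.3], 30.47)
c [0.354 0.344 0.323 0.347 0.56 ] 0.75 9.455685220582238
33.1917
b gripped w 37.3 q6 -1.51 before (np.float64(0.0072681561292818), [0.2, -0.4, 0.7], 34.49) after (np.float64(-0.013620357330760485), [-0.0, -0.3, 5.3], 34.83)
b [0.335 0.32  0.297 0.421 0.542] 0.66 9.280840231244108
37.5
d gripped w 37.6 q6 -1.53 before (np.float64(-0.02733253365941262), [0.3, -0.4, 0.5], 38.79) after (np.float64(-0.058988186138512345), [0.4, -0.4, 4.4], 39.12)
d [0.294 0.296 0.288 0.284 0.47  0.579] 0.81 9.155688451195317
42.2667
```

```bash
python3 - <<'E'
from h import *
for k in "ac":
    yaw,z=take(k,-1.0,z=302.,strength=100)
    yaw,z=step(k,yaw,z,.12); print(k,np.mean(tm(8)))
    leave(k)
print(r.state()["clock"])
E
```

```text
a gripped w 37.5 q6 -1.11 before (np.float64(0.02653335557537782), [-0.5, 0.2, 0.6], 43.4) after (np.float64(-0.03414842313779509), [-0.6, 0.0, 6.1], 43.73)
a 0.5137499999999999
c gripped w 37.4 q6 -1.14 before (np.float64(0.06531545945503446), [0.2, -0.3, -0.2], 46.23) after (np.float64(-0.01413637658467182), [-0.1, -0.3, 4.3], 46.56)
c 0.55
47.75
```

Knobs a and c are still tight at +0.19 and +0.23 N m over free, so I'm handing in.

```bash
python3 - <<'E'
from h import *
print(r.state()["width"],r.state()["ee_pos"]); print(r.close_job())
E
```

```text
59.93320057477293 [ 521.59762123 -121.79204304  344.86574251]
the job is handed in; nothing more can be done
None
```

I ran the four knobs down crosswise and then tightened them crosswise until each read about 0.22–0.26 N m over free; a re-check put a and c at about 0.19 and 0.23, and I handed the job in at about 48 s. The first-pass snug torque was too small to tell from sensor noise, so I set that pass by turn angle, and no verdict came back.

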